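Refit the drying cartridge of an acrylic dry cabinet

TASK

Put the dry cabinet back in service: stand the winged drying cartridge on its sloping socket with its lugs in the two slots, push it fully home against the spring, twist it a quarter turn clockwise until it locks, and let go. Then push the cabinet's swing door shut. Leave the other things on the shelf standing where they are.

Things in the scene. Friction and masses are not known exactly. Their poses are not given: they have to be found in the camera images.
- cartridge_mid (a point): White drying cartridge, 120 to 220 g, 72 mm tall, upright at the start. This point: on its axis half-way up, 36 mm above the foot; z to its top. On top is an upright wing to grip: 50 mm long along x, 12 mm thick along y, 26 mm tall, its centre 23 mm above this point. Below the wing: cap 48 mm dia. (32 to 46 mm above the foot), grey flange 60 mm dia. (26 to 32 mm).
- cartridge: The same cartridge, origin at the centre of its foot, z up its axis. Below the flange a round spigot 40 mm dia., 26 mm long, foot edge chamfered 3 mm, with two opposite lugs along +x and -x (in line with the wing) that reach to 27 mm from the axis, 10 mm wide, 4 to 12 mm above the foot. Half-turn symmetric about z.
- socket: Bayonet socket: square aluminium face 84 mm wide on the dryer head at the cabinet's right (-y) side, tilted 30 degrees away from the cabinet. Origin: centre of its mouth in the face, 120 mm above the shelf; z out along its axis, x level, y up the slope. Bore 43 mm dia.; two entry slots along +x and -x, 14 mm wide, to 29 mm from the axis. Lip 8 mm thick, behind it a cavity where the lugs turn.
- socket_locked (a point): Where cartridge_mid ends when locked: on the socket's axis, 16 mm out (foot 20 mm deep; the spring lifts the lugs against the lip), the wing then along the socket's y (up the slope). To turn, the foot must be more than 20 mm deep (22 to 26 mm; at 26 the flange meets the face). Stops allow only a clockwise turn seen from outside (negative about z), 90 degrees, 4 degrees of play at each end.
- plunger (a joint): Travel (m) of the sprung rubber pad in the socket's bore: 0 at rest, when it lies 12 mm deep, up to 0.016. It pushes outward with 2 N at 0 and 7 N at 0.014 (cartridge flange on the face); it pushes an unlocked cartridge part-way out.
- door (a joint): Angle of the cabinet's clear acrylic swing door: 0 shut, growing as the free edge swings out towards the robot (up to 1.6). It stays where it is left; light friction.
- door_push (a point): Point on the outer face of the door, 175 mm from the hinge and 20 mm from the free edge, 170 mm above the shelf (door top at 185 mm, cabinet top at 190 mm). Its -x axis is the outward normal of the door leaf, its +y axis points along the leaf to the hinge. The leaf is 195 mm wide, 6 mm thick, edged with aluminium; a knob 28 mm proud sits 90 mm below this point.
- door_hinge (a point): Point on the cabinet's vertical hinge line at the left-hand (+y) edge of its front, half-way up the door. Its -x axis is the outward normal of the cabinet's front. The cabinet is 200 mm wide, 190 mm deep, 190 mm high.
- funnel: Bystander: black plastic funnel standing mouth down, 80 mm dia., 98 mm tall; origin under its centre. May swap places with the cartridge and the jar.
- jar: Bystander: glass jar with steel cap, 52 mm dia., 85 mm tall; origin under its centre.
- can: Bystander: steel can 72 mm dia., 110 mm tall; origin under its centre.
- mallet: Bystander: blue silicone mallet lying flat, head 56 mm dia. 90 mm long at the origin, handle 200 mm along -x.
- latch: Bystander: zinc door latch lying flat, 85 mm long, about 32 mm tall.
- pull: Bystander: aluminium drawer pull lying flat, 108 mm wide, 12 mm tall.
Things that resemble listed ones, but are neither listed nor needed, are in the scene too. What is shaped like the cartridge but blue or yellow is not meant.

How it is judged:
On the way, in this order (a step that is already met when the one before it is completed fails the run):
1. cartridge pushed home in the socket, lugs through the slots (z of cartridge_mid in the frame of socket between 0.005 and 0.0148 m and angle between the z axis of cartridge_mid and the z axis of socket, either way round below 0.12 rad and angle between the x axis of cartridge_mid and the x axis of socket, either way round below 0.35 rad and x of cartridge_mid in the frame of socket between -0.006 and 0.006 m and y of cartridge_mid in the frame of socket between -0.006 and 0.006 m), for 0.1 s.
2. cartridge twisted a quarter turn and let go, door still open (z of cartridge_mid in the frame of socket below 0.019 m and angle between the x axis of cartridge_mid and the y axis of socket, either way round below 0.35 rad and contact force between cartridge and the fingers below 0.1 N and value of joint door above 0.1 rad), for 0.2 s.
3. door pushed shut (value of joint door below 0.06 rad), for 0.2 s.
At the end, for the whole second after the job is handed in: The cartridge is locked in the socket (its middle within 6 mm of the axis and 5 to 19 mm out from the face, axes within 7 degrees, wing within 20 degrees of the locked direction (up the slope)), at rest and released, and the door is shut to within 0.06 rad (z of cartridge_mid in the frame of socket between 0.005 and 0.019 m and x of cartridge_mid in the frame of socket between -0.006 and 0.006 m and y of cartridge_mid in the frame of socket between -0.006 and 0.006 m and angle between the z axis of cartridge_mid and the z axis of socket, either way round below 0.12 rad and angle between the x axis of cartridge_mid and the y axis of socket, either way round below 0.35 rad and linear speed of cartridge below 0.02 m/s and value of joint door below 0.06 rad); the robot touches nothing.
It fails at once if a bystander was moved by more than 40 mm or knocked over (distance of any of funnel, jar, can, mallet, latch, pull from where it was at the start of the episode above 0.04 m or angle between any of funnel, jar, can's own z axis and vertical above 0.6 rad).
It also fails if it takes over 72 s, if anything falls off the work surface, if the arm or the gripper's body presses on something with over 40 N, if the wrist force passes 120 N, or if a joint passes its speed limit or range.

ROBOT

A 6-joint arm with a two-finger parallel gripper is mounted at the origin on the work surface. World frame = base frame: x ahead of the robot, y to its left, z up, the work surface at z = 0. Lengths are in m, angles in rad, forces in N, time in s.
With the tool pointing down it reaches from about 0.35 to 0.775 m from the base axis. Payload 7.3 kg.
Tool frame: the origin (TCP) lies at the centre of the arm's flange, where the gripper is bolted on; the fingertips stand 178 mm ahead of it and the grasp point (between the pads) lies robot.pinch_z ahead of it (robot.pinch_z is the distance from the TCP to the grasp point, in m); x points along the fingers, z is the direction in which the jaws open and shut, and the axes are right-handed (so a half turn about x gives the same grasp; the last joint's range is limited). The gripper opens to 92 mm and grips with 3 to 60 N. Pads are 19 mm wide; open, the fingers measure 130 mm over their backs; the gripper's body (75 mm by 190 mm) begins 47 mm behind the grasp point.
Start: joints at [-1.446, 0.342, 1.524, -0, 1.275, -0.146], TCP at [0.14, -0.506, 0.405] pointing down, gripper open.
Joint ranges: [-2.53, 2.53], [-0.77, 2.02], [0.04, 2.7], [-1, 4.14], [0.28, 2.66], [-3.11, 3.11]. Speed limits (rad/s): [2.57, 2.57, 3.14, 3.14, 3.14, 3.14].

INTERFACE

Orientations are given as [roll, pitch, yaw] about the fixed x, y, z axes, in that order (R = Rz(yaw) Ry(pitch) Rx(roll)).
In Python, from cell import robot gives the robot as it stands.
- The arm moves only by the shell command python3 -m jog 'ROWS' [FORCE]. ROWS is JSON, a list of rows, each an object of numbers: "fingers": the closure, from 0 (fully open) to 1 (shut); "x", "y", "z": the shift along the tool's x, y, z in cm; "spin": the turn about the tool's x in degrees. A call has 1 to 5 rows; each row is the pose to reach, as a shift and turn from the pose commanded when the call began, along the tool's axes at that moment; what a row does not reach only later rows make up. A row lasts 1/8 s, in which the tool goes at most 62.5 mm and 10.7 degrees, less where a joint would pass 70% of its speed; a pose out of reach is approached as far as the arm can. A call with a gripper value outside its range is refused whole. The fingers move at their own pace and stop on an object; FORCE is the grip in N (left out, the last holds). Time passes only in rows, so rows that repeat a pose let the fingers close. It gives the time, the measured TCP pose, the force and the opening at its end, in the units of the state.
- robot.observe(): the state, without advancing time (a new reading comes with each control period).
- robot.read_camera(name): name is "scene" or "top"; returns a dict with "color" (480x640x3 uint8, red, green, blue), "mtx" (3x3 intrinsics, pixels), "k1" (the pictures are not rectified: a ray, as slopes to the right and down, at radius r is drawn at 1 + k1 r^2 times it, then the intrinsics apply), "view" (4x4, takes a point from world to camera coordinates). Camera axes: x right, y down, z forward; pixel columns grow to the right and rows downward; lengths in m; the calibration is good to about 2 mm. A picture is of the moment at which its call begins. There is no depth.
- robot.hand_in(): hands the job in, once; it reports no verdict.
Trained networks look in a picture, given as the dict that the camera call returned (one of the last four; its "shot" number tells which), for a name from the list of things; names that differ only in an ending like _2 or _b are one class to them, and where a whole thing is asked for, a point or a joint stands for the part that bears it (a point fixed in the world has none). Each returns a list of dicts, best first, with "conf" (0 to 1); they miss things now and then, are a little off and sometimes report something else, mostly with a low value. They report only what shows in the picture. A call takes as long as a camera call. They do not tell look-alikes from the thing itself.
- robot.look_for(target, picture): "xy" ([column, row] in pixels, amid what is visible of it).
The state is a dict: "time": time; "qpos": joint angles; "qvel": joint speeds; "joint_efforts": joint torques, N m; "tool_pos": TCP position; "tool_rot": TCP orientation; "contact_force": force on the tool from outside, world axes, zero at the start; "torque": the same for the moment, N m; "opening": finger opening in m.
Only numpy, scipy, OpenCV 4.12 (cv2) and the standard library are available. Lean on these libraries where they do the work, as an engineer would, in place of code of your own. Each camera call takes 0.05 s, during which the arm holds its last target. There are 200 camera calls.

## Working session

There is one attempt and no reset: what is moved stays moved. The work goes in short steps, Python scripts to look and compute and a shell command to move; the robot and the scene stay as the last step left them, time stands still between calls to the robot, and variables do not carry over. Pictures are saved under pics/ and viewed, on a budget of 10 in all, crops included, one or two more only if the job needs it, and the job is handed in when it is done.

```bash
ls; mkdir -p pics; cat > h.py <<'E'
import numpy as np, cv2, json
from cell import robot
from scipy.spatial.transform import Rotation as Ro
def cam(n):
    return robot.read_camera(n)
def proj(c,P):
    P=np.atleast_2d(P); V=np.array(c["view"]); K=np.array(c["mtx"])
    q=P@V[:3,:3].T+V[:3,3]; s=q[:,:2]/q[:,2:]; s=s*(1+c["k1"]*(s**2).sum(1,keepdims=True))
    return s@K[:2,:2].T+K[:2,2]
def ray(c,uv):
    V=np.array(c["view"]); K=np.array(c["mtx"])
    d=(np.array(uv,float)-K[:2,2])/np.diag(K)[:2]; s=d.copy()
    for _ in range(30): s=d/(1+c["k1"]*(s@s))
    R=V[:3,:3]; return -R.T@V[:3,3], R.T@np.r_[s,1]
def atz(c,uv,z):
    o,d=ray(c,uv); return o+d*(z-o[2])/d[2]
def tri(c1,u1,c2,u2):
    o1,d1=ray(c1,u1);o2,d2=ray(c2,u2);d1/=np.linalg.norm(d1);d2/=np.linalg.norm(d2)
    t=np.linalg.lstsq(np.c_[d1,-d2],o2-o1,rcond=None)[0]
    a,b=o1+t[0]*d1,o2+t[1]*d2
    return (a+b)/2,np.linalg.norm(a-b)
def save(n,im): cv2.imwrite(n,im[:,:,::-1])
E
python3 - <<'E'
from h import *
np.set_printoptions(precision=4,suppress=True)
print(robot.pinch_z, robot.observe())
for n in("scene","top"):
    c=cam(n); save(f"pics/{n}0.png",c["color"]); o,d=ray(c,[320,240]); print(n,o,d,c["mtx"],c["k1"])
    for t in["cartridge","socket","door","door_push","funnel","jar","can","mallet","latch","pull"]:
        print(t,[(np.round(r["xy"]),round(r["conf"],2)) for r in robot.look_for(t,c)][:4])
E
```

```text
pics
0.1592 {'time': 0.0, 'qpos': array([-1.446 ,  0.3427,  1.525 ,  0.    ,  1.2754, -0.146 ]), 'qvel': array([ 0.0009,  0.0011, -0.0008, -0.0006,  0.0008,  0.0018]), 'joint_efforts': array([  0.0032, -43.1233, -24.4222,   0.072 ,   0.0558,  -0.0001]), 'tool_pos': array([ 0.1404, -0.5057,  0.4041]), 'tool_rot': array([2.982 , 1.5693, 1.682 ]), 'contact_force': array([ 0.9886, -0.0577, -1.0983]), 'torque': array([-0.0132, -0.014 , -0.0106]), 'opening': 0.09170957253830296}
scene [ 0.941  -0.5101  1.0607] [-0.363   0.4432 -0.8198] [[521.731    0.     317.6156]
 [  0.     521.731  230.7257]
 [  0.       0.       1.    ]] -0.054057432390006814
cartridge [(array([187., 295.]), 0.95), (array([146., 283.]), 0.93), (array([220., 253.]), 0.9), (array([227., 319.]), 0.84)]
socket [(array([323., 289.]), 0.71)]
door [(array([350., 198.]), 0.88), (array([324., 284.]), 0.48)]
door_push [(array([348., 201.]), 0.63)]
funnel [(array([200., 392.]), 0.87), (array([347., 377.]), 0.45)]
jar [(array([271., 375.]), 0.83)]
can [(array([350., 377.]), 0.56), (array([273., 374.]), 0.38)]
mallet [(array([414., 152.]), 0.72)]
latch [(array([254., 285.]), 0.88), (array([380., 264.]), 0.39)]
pull [(array([380., 264.]), 0.42)]
top [0.3962 0.0209 1.1609] [ 0.1005 -0.0289 -0.9946] [[476.5299   0.     319.257 ]
 [  0.     476.5299 245.2745]
 [  0.       0.       1.    ]] 0.031179893235943036
cartridge [(array([375., 321.]), 0.95), (array([423., 315.]), 0.94), (array([420., 267.]), 0.88), (array([440., 354.]), 0.68)]
socket [(array([349., 192.]), 0.82)]
door [(array([255., 228.]), 0.73)]
door_push [(array([251., 230.]), 0.66)]
funnel [(array([474., 237.]), 0.97)]
jar [(array([432., 197.]), 0.77), (array([418., 266.]), 0.27)]
can [(array([392., 140.]), 0.89)]
mallet [(array([122., 237.]), 0.68)]
latch [(array([369., 270.]), 0.67), (array([350., 193.]), 0.64)]
pull [(array([200., 264.]), 0.61)]
```

View pics/scene0.png

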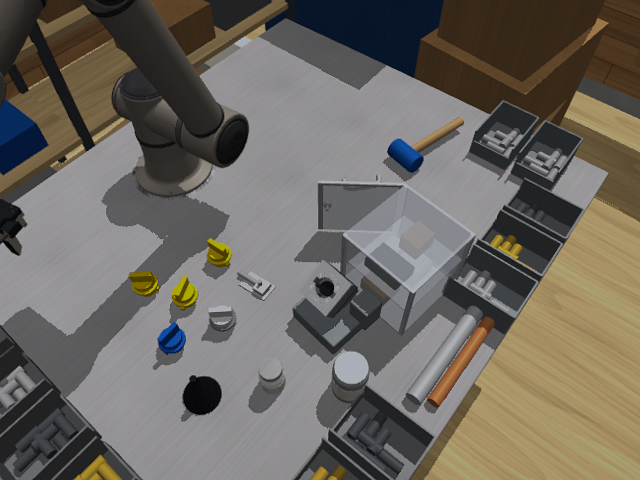

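View pics/top0.png

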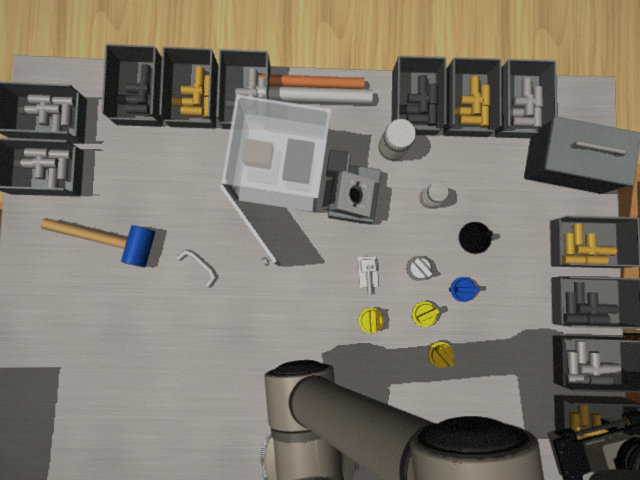

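The white cartridge is at scene (221,318) / top (420,267). The yellow ones (top (371,320), (425,314), (441,354)) and the blue one (463,289) are look-alikes of the wrong colour. The socket is at scene (325,288) / top (355,194). The door is open, with its free edge at top (272,262). I'll confirm with one enlarged composite.

```bash
python3 - <<'E'
from h import *
s=cv2.imread("pics/scene0.png");t=cv2.imread("pics/top0.png")
def cr(im,u,v): return cv2.resize(im[v-25:v+25,u-33:u+33],(400,300),interpolation=cv2.INTER_CUBIC)
a=np.vstack([np.hstack([cr(s,221,315),cr(t,420,267)]),np.hstack([cr(s,325,290),cr(t,355,194)])])
cv2.imwrite("pics/crop1.png",a)
E
```

```text
(no output)
```

View pics/crop1.png

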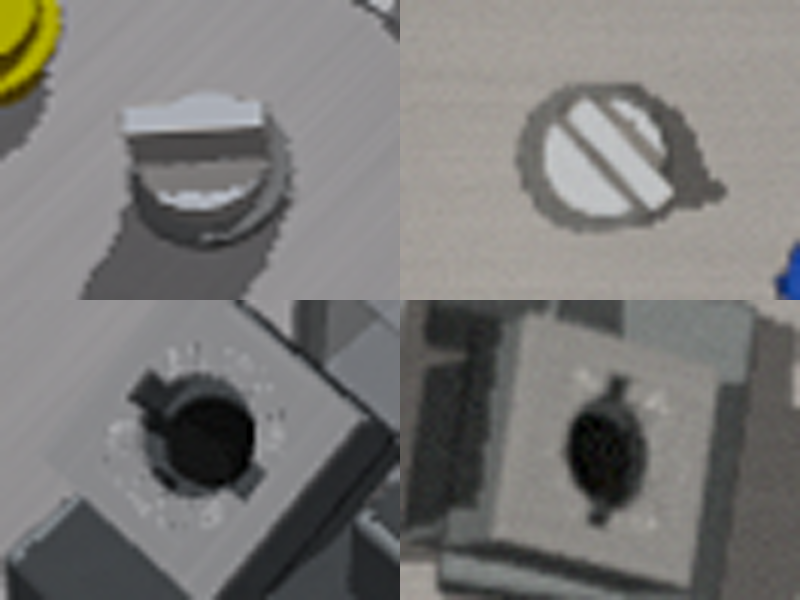

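The crop confirms the white winged cartridge. In the top view its wing runs from upper left to lower right. The socket's slots run nearly along the image vertical. Next I fit the poses from these corners.

```bash
cat > fit.py <<'E'
from h import *
from scipy.optimize import least_squares
def sockR(yaw):
    return Ro.from_euler('z',yaw).as_matrix()@Ro.from_euler('x',np.pi/6).as_matrix()
def cartPts():
    return np.array([[sx*.025,sy*.006,.072] for sx in(-1,1) for sy in(-1,1)])
E
python3 - <<'E'
from fit import *
np.set_printoptions(precision=4,suppress=True)
s=cam("scene");t=cam("top")
def cv(p,o): return np.array([[o[0]+x/6.0606,o[1]+y/6] for x,y in p])
# socket
L=.042
loc_t=np.array([[-L,L,0],[L,L,0],[L,-L,0],[-L,-L,0],[.029,.007,0],[.029,-.007,0],[-.029,.007,0],[-.029,-.007,0]])
# top: TL corner=+x,+y ; TR=+x,-y; BR=-x,-y; BL=-x,+y
loc_t[:4]=[[L,L,0],[L,-L,0],[-L,-L,0],[-L,L,0]]
pt=cv([(127,12),(322,72),(290,288),(95,240),(209,78),(229,80),(188,222),(208,225)],(322,169))
loc_s=np.array([[L,-L,0],[-.029,.007,0],[-.029,-.007,0],[.029,.007,0],[.029,-.007,0]])
loc_s=np.array([[-.029,.007,0],[-.029,-.007,0],[.029,.007,0],[.029,-.007,0]])
ps=cv([(150,70),(130,95),(268,173),(243,198)],(292,265))
def f(p,d=0):
    R=sockR(p[2]); o=np.r_[p[:2],.12]
    a=proj(t,loc_t@R.T+o)-pt; b=proj(s,loc_s@R.T+o)-ps
    return (a,b) if d else np.r_[a.ravel(),b.ravel()]
r=least_squares(f,[.5,-.06,-.1],loss='soft_l1');print("socket",r.x);a,b=f(r.x,1);print(a,b)
# cartridge wing
ct=cv([(183,98),(167,118),(275,182),(250,212)],(387,242)); cs=cv([(122,108),(265,100),(265,128),(124,134)],(188,290))
print("wing c top",atz(t,ct.mean(0),.072),"scene",atz(s,cs.mean(0),.072), tri(t,ct.mean(0),s,cs.mean(0)))
e=[atz(t,(ct[0]+ct[1])/2,.072),atz(t,(ct[2]+ct[3])/2,.072)]; d=e[1]-e[0];print("yaw top",np.degrees(np.arctan2(d[1],d[0])),np.linalg.norm(d))
e=[atz(s,(cs[0]+cs[3])/2,.072),atz(s,(cs[1]+cs[2])/2,.072)]; d=e[1]-e[0];print("yaw scene",np.degrees(np.arctan2(d[1],d[0])),np.linalg.norm(d))
for n,u in dict(hinge=(226,186),free=(273,263)).items(): print(n,atz(t,u,.185))
for n,u in dict(hinge=(404,185),free=(319,183)).items(): print(n,atz(s,u,.185))
for u in [(240,97),(330,107),(318,210),(226,186)]: print("cab",atz(t,u,.19))
print("jar",atz(t,(434,193),.085),"can",atz(t,(401,134),.11),"funnel",atz(t,(475,237),.05),"latch",atz(t,(369,270),.02),"blue",atz(t,(463,289),.05))
S=robot.observe();print(Ro.from_euler('xyz',S['tool_rot']).as_matrix())
# overlay
im=[c["color"].copy() for c in(s,t)]
R=sockR(r.x[2]);o=np.r_[r.x[:2],.12]
for c,i in((s,im[0]),(t,im[1])):
    q=[[L,L,0],[L,-L,0],[-L,-L,0],[-L,L,0]]
    big=i
E
```

```text
socket [ 0.6059 -0.0879 -0.1243]
[[ 0.8433 -0.075 ]
 [-1.195  -0.6891]
 [-1.0573 -0.4625]
 [ 0.5579 -0.4097]
 [-0.6637 -1.3666]
 [ 1.0677 -0.173 ]
 [-0.9155  0.2154]
 [ 0.8645  1.0768]] [[-0.1515 -1.0457]
 [-1.0296 -0.0351]
 [-0.0732 -0.6094]
 [-0.2386  0.5043]]
wing c top [ 0.4494 -0.2492  0.072 ] scene [ 0.4523 -0.2486  0.072 ] (array([ 0.4503, -0.2488,  0.0698]), np.float64(0.0023892220249730066))
yaw top -134.8060373223739 0.047113524080090154
yaw scene 42.497432419700274 0.049656888251375
hinge [0.6015 0.1893 0.185 ]
free [0.445  0.0874 0.185 ]
hinge [0.604  0.1959 0.185 ]
free [0.454  0.0818 0.185 ]
cab [0.7894 0.1667 0.19  ]
cab [ 0.775  -0.0216  0.19  ]
cab [ 0.5563 -0.0017  0.19  ]
cab [0.6004 0.1884 0.19  ]
jar [ 0.6207 -0.2702  0.085 ] can [ 0.7489 -0.1876  0.11  ] funnel [ 0.5255 -0.3772  0.05  ] latch [ 0.4423 -0.1317  0.02  ] blue [ 0.4025 -0.3483  0.05  ]
[[-0.      0.9636  0.2675]
 [-0.0001  0.2675 -0.9636]
 [-1.     -0.      0.0001]]
```

```bash
python3 -m jog '[{"y":5,"z":-2.2,"spin":-10},{"y":10,"z":-4.5,"spin":-20},{"y":15,"z":-6.7,"spin":-30},{"y":20,"z":-9,"spin":-40},{"y":25,"z":-11.2,"spin":-50}]' 20
cat > go.py <<'E'
# python3 go.py x y z heading -> remaining tool-frame move from measured pose
import sys; from h import *
S=robot.observe(); R=Ro.from_euler('xyz',S['tool_rot']).as_matrix(); g=list(map(float,sys.argv[1:5]))
d=R.T@(np.array(g[:3])-S['tool_pos'])*100; h=np.degrees(np.arctan2(R[1,2],R[0,2]))
print("t",round(S['time'],2),"pos",np.round(S['tool_pos'],4),"head",round(h,1),"tilt",np.round(R[:,0],3),"F",np.round(S['contact_force'],1),"open",round(S['opening'],4),"q",np.round(S['qpos'],2))
print("move cm",np.round(d,2),"spin",round((h-g[3]+180)%360-180,1))
E
python3 go.py .451 -.249 .30 44
```

```text
t 1.2 pos [ 0.1405 -0.5059  0.4047] head -74.5 tilt [-0. -0. -1.] F [-0.2 -0.8 -0.2] open 0.0917 q [-1.45  0.34  1.52 -0.    1.28 -0.15]
move cm [ 10.47  36.79 -16.44] spin -118.5$[0]: bad value
```

```bash
python3 -m jog '[{"fingers":0,"x":0,"y":5,"z":-2.2,"spin":-10},{"fingers":0,"x":0,"y":10,"z":-4.5,"spin":-20},{"fingers":0,"x":0,"y":15,"z":-6.7,"spin":-30},{"fingers":0,"x":0,"y":20,"z":-9,"spin":-40},{"fingers":0,"x":0,"y":25,"z":-11.2,"spin":-50}]' 20
python3 go.py .451 -.249 .30 44
```

```text
time: 1.82
tool_pos: [0.3525, -0.3298, 0.4049]
tool_rot: [-0.543, 1.57, -0.965]
contact_force: [0.2, -1.0, -0.3]
opening: 0.0917
t 1.82 pos [ 0.3525 -0.3298  0.4049] head -24.2 tilt [ 0.    -0.001 -1.   ] F [ 0.2 -1.  -0.3] open 0.0917 q [-0.91  0.26  1.64 -0.    1.24 -0.49]
move cm [10.49 11.4   5.67] spin -68.2
```

```bash
python3 -m jog '[{"fingers":0.1,"x":1,"y":2.5,"z":1.1,"spin":-10},{"fingers":0.1,"x":2,"y":5,"z":2.2,"spin":-20},{"fingers":0.1,"x":4,"y":7.5,"z":3.4,"spin":-30},{"fingers":0.1,"x":6,"y":10,"z":4.6,"spin":-40},{"fingers":0.1,"x":8,"y":11.4,"z":5.7,"spin":-50}]'
python3 go.py .451 -.249 .30 44
```

```text
time: 2.45
tool_pos: [0.4513, -0.25, 0.3242]
tool_rot: [-0.921, 1.57, -0.469]
contact_force: [-0.4, -0.2, -0.1]
opening: 0.0825
t 2.45 pos [ 0.4513 -0.25    0.3242] head 25.9 tilt [ 0. -0. -1.] F [-0.4 -0.2 -0.1] open 0.0825 q [-0.65  0.41  1.67  0.    1.07 -1.11]
move cm [2.42 0.11 0.01] spin -18.1
```

```bash
python3 -m jog '[{"fingers":0.1,"x":0.5,"y":0,"z":0,"spin":-9},{"fingers":0.1,"x":1,"y":0,"z":0,"spin":-18.2},{"fingers":0.1,"x":1,"y":0,"z":0,"spin":-18.2}]'
python3 go.py .451 -.249 .219 44
python3 - <<'E'
from h import *
s=cam("scene");t=cam("top")
def cr(c,u,v):
    return cv2.resize(c["color"][v-37:v+38,u-50:u+50],(400,300),interpolation=cv2.INTER_CUBIC)
save("pics/hover.png",np.hstack([cr(s,221,300),cr(t,425,265)]))
E
```

```text
time: 2.82
tool_pos: [0.4505, -0.2509, 0.3144]
tool_rot: [1.794, 1.57, 2.556]
contact_force: [-0.6, -0.9, 0.5]
opening: 0.0827
t 2.83 pos [ 0.4505 -0.2509  0.3144] head 43.6 tilt [-0.001  0.    -1.   ] F [-0.6 -0.9  0.5] open 0.0827 q [-0.66  0.42  1.68 -0.    1.04 -1.42]
move cm [9.54 0.1  0.17] spin -0.4
```

View pics/hover.png

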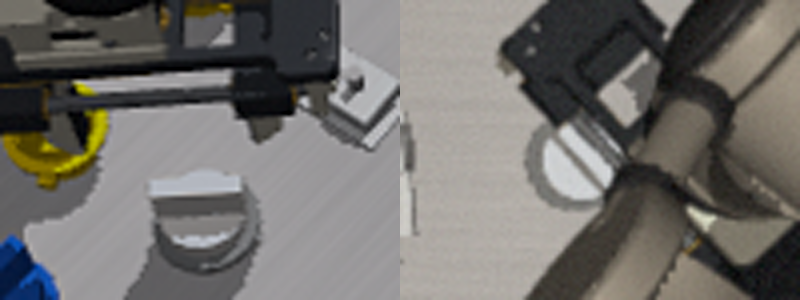

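The crop shows the jaws in line with the wing and above the cartridge, which is standing free. Next: descend and grip the wing by its ends.

```bash
python3 -m jog '[{"fingers":0.1,"x":4,"y":0.1,"z":0.2,"spin":0},{"fingers":0.1,"x":7.5,"y":0.1,"z":0.2,"spin":0},{"fingers":0.1,"x":9.5,"y":0.1,"z":0.2,"spin":0},{"fingers":0.1,"x":9.5,"y":0.1,"z":0.2,"spin":0}]' 8
python3 -m jog '[{"fingers":1,"x":0,"y":0,"z":0,"spin":0},{"fingers":1,"x":0,"y":0,"z":0,"spin":0},{"fingers":1,"x":0,"y":0,"z":0,"spin":0},{"fingers":1,"x":0,"y":0,"z":0,"spin":0},{"fingers":1,"x":0,"y":0,"z":0,"spin":0}]' 8
python3 go.py .451 -.249 .219 44
```

```text
time: 3.42
tool_pos: [0.451, -0.2487, 0.2188]
tool_rot: [1.743, 1.568, 2.503]
contact_force: [-0.5, -0.2, -0.1]
opening: 0.0825
time: 4.05
tool_pos: [0.4514, -0.249, 0.2202]
tool_rot: [-1.488, 1.57, -0.725]
contact_force: [-0.3, 0.0, 3.1]
opening: 0.0499
t 4.05 pos [ 0.4514 -0.249   0.2202] head 43.7 tilt [ 0.001 -0.001 -1.   ] F [-0.3  0.   3.1] open 0.0499 q [-0.65  0.55  1.77 -0.    0.82 -1.42]
move cm [ 0.12  0.03 -0.03] spin -0.3
```

Opening is 50 mm, which matches the wing length. Now I tilt the cartridge in the hand by dragging its foot.

```bash
python3 -m jog '[{"fingers":1,"x":-0.1,"y":-0.7,"z":0,"spin":0},{"fingers":1,"x":-0.15,"y":-1.4,"z":0,"spin":0},{"fingers":1,"x":-0.15,"y":-2.1,"z":0,"spin":0},{"fingers":1,"x":-0.05,"y":-2.8,"z":0,"spin":0},{"fingers":1,"x":0,"y":-3.4,"z":0,"spin":0}]' 5
python3 go.py .451 -.249 .219 44
python3 - <<'E'
from h import *
s=cam("scene");t=cam("top")
P=robot.observe()['tool_pos']-[0,0,.17]
def cr(c,P):
    u,v=proj(c,P)[0].astype(int)
    return cv2.resize(c["color"][v-37:v+38,u-50:u+50],(400,300),interpolation=cv2.INTER_CUBIC)
save("pics/tilt1.png",np.hstack([cr(s,P),cr(t,P)]))
E
```

```text
time: 4.68
tool_pos: [0.4751, -0.2737, 0.2194]
tool_rot: [1.426, 1.57, 2.189]
contact_force: [-1.0, 0.0, -0.1]
opening: 0.0502
t 4.67 pos [ 0.4751 -0.2737  0.2194] head 43.7 tilt [-0.  0. -1.] F [-1.   0.  -0.1] open 0.0502 q [-0.66  0.6   1.68  0.    0.86 -1.43]
move cm [ 0.04  3.45 -0.03] spin -0.3
```

View pics/tilt1.png

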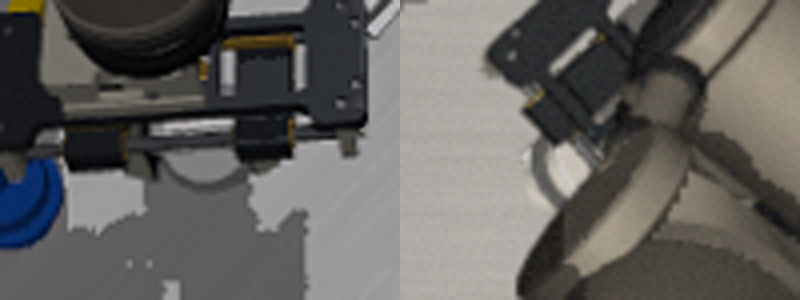

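```bash
cat > tiltpred.py <<'E'
from h import *
# predicted flange-top outline (crop px, x8... scale 4) per tilt for current pose
def outline(S,th,c,zf=.032,r=.030,gz=.060):
    R=Ro.from_euler('xyz',S['tool_rot']).as_matrix(); g=S['tool_pos']+R[:,0]*.1592
    ax=R[:,2]; up=Ro.from_rotvec(np.radians(th)*ax).as_matrix()@np.array([0,0,1.]); sd=np.cross(ax,up)
    a=np.linspace(0,2*np.pi,73)
    return proj(c,g+up*(zf-gz)+r*(np.cos(a)[:,None]*ax+np.sin(a)[:,None]*sd)), up
E
python3 - <<'E'
from tiltpred import *
s=cam("scene");S=robot.observe();P=S['tool_pos']-[0,0,.17]
u,v=proj(s,P)[0].astype(int)
R=Ro.from_euler('xyz',S['tool_rot']).as_matrix();print("tool y",R[:,1])
for th in(-30,0,15,30):
    o,up=outline(S,th,s); o=(o-[u-50,v-37])*4; print(th,up.round(2),"left",o[:,0].min(),"right",o[:,0].max(),"bottom",o[:,1].max(),"at",o[o[:,1].argmax(),0])
E
```

```text
tool y [-6.90980521e-01  7.22873237e-01 -4.51389723e-04]
-30 [-0.35  0.36  0.87] left 149.51209860117615 right 263.19905358130814 bottom 220.9090530904905 at 195.55483341707952
0 [0. 0. 1.] left 152.28853734986774 right 264.28841169994575 bottom 217.63434626880758 at 201.82973028135507
15 [ 0.18 -0.19  0.97] left 152.54263947358822 right 264.2105468668484 bottom 208.37118265981144 at 204.28879244857376
30 [ 0.35 -0.36  0.87] left 152.10962702348706 right 263.727478303573 bottom 194.90613363127454 at 206.08689395175224
```

The flange's lower edge appears at crop row ~187. That matches a tilt of about 32° in the needed direction, against 218 predicted for upright, so the drag worked. Now lift, turn, and go to just above the socket.

```bash
python3 -m jog '[{"fingers":1,"x":0,"y":0,"z":0,"spin":0},{"fingers":1,"x":-2,"y":0,"z":0,"spin":0},{"fingers":1,"x":-6,"y":0,"z":0,"spin":0},{"fingers":1,"x":-11,"y":0,"z":0,"spin":0},{"fingers":1,"x":-15,"y":0,"z":0,"spin":0}]' 15
python3 -m jog '[{"fingers":1,"x":0,"y":0.4,"z":3.5,"spin":10},{"fingers":1,"x":0,"y":0.8,"z":7,"spin":20},{"fingers":1,"x":0,"y":1.2,"z":10.5,"spin":30},{"fingers":1,"x":0,"y":1.6,"z":14,"spin":40},{"fingers":1,"x":0,"y":2,"z":16,"spin":50}]'
python3 go.py .6014 -.1241 .352 -7.1
python3 - <<'E'
from tiltpred import *
s=cam("scene");t=cam("top");S=robot.observe();P=S['tool_pos']-[0,0,.17]
def cr(c,P):
    u,v=proj(c,P)[0].astype(int)
    return (u-50,v-45),cv2.resize(c["color"][v-45:v+55,u-50:u+50],(400,400),interpolation=cv2.INTER_CUBIC)
o1,a=cr(s,P);o2,b=cr(t,P);print(o1,o2)
save("pics/pre1.png",np.hstack([a,b]))
for th in(20,30,40):
    o,up=outline(S,th,s); o=(o-o1)*4; print(th,"l",o[:,0].min(),"r",o[:,0].max(),"bot",o[:,1].max(),"at",o[o[:,1].argmax(),0])
    o,up=outline(S,th,s,0,.017); o=(o-o1)*4; print("  foot l",o[:,0].min(),"r",o[:,0].max(),"bot",o[:,1].max(),"at",o[o[:,1].argmax(),0])
E
```

```text
time: 5.45
tool_pos: [0.4746, -0.2732, 0.3716]
tool_rot: [-1.47, 1.57, -0.707]
contact_force: [1.2, -0.8, -2.7]
opening: 0.0499
time: 6.08
tool_pos: [0.5772, -0.1468, 0.3693]
tool_rot: [2.605, 1.57, 2.49]
contact_force: [-0.9, 0.6, -2.1]
opening: 0.0501
t 6.08 pos [ 0.5772 -0.1468  0.3693] head -6.5 tilt [-0.001  0.    -1.   ] F [-0.9  0.6 -2.1] open 0.0501 q [-0.38  0.5   1.38  0.    1.27 -0.26]
move cm [1.73 2.53 2.15] spin 0.6
(np.int64(243), np.int64(233)) (np.int64(338), np.int64(156))
20 l 159.01281007697298 r 277.3431164115932 bot 247.19512847752526 at 213.06983639364216
  foot l 203.4382264524445 r 268.77450278444326 bot 237.5499236317205 at 233.50566701036792
30 l 168.16636227693675 r 281.54657820890566 bot 240.95281312268207 at 222.4368173635355
  foot l 218.273932459153 r 281.03478757756625 bot 222.3210037220922 at 248.56510680168617
40 l 177.04458595509027 r 284.500984559935 bot 233.4261736116748 at 231.9331972665941
  foot l 231.9418360904251 r 291.6564173923696 bot 206.06146817757735 at 262.67023279968816
```

View pics/pre1.png

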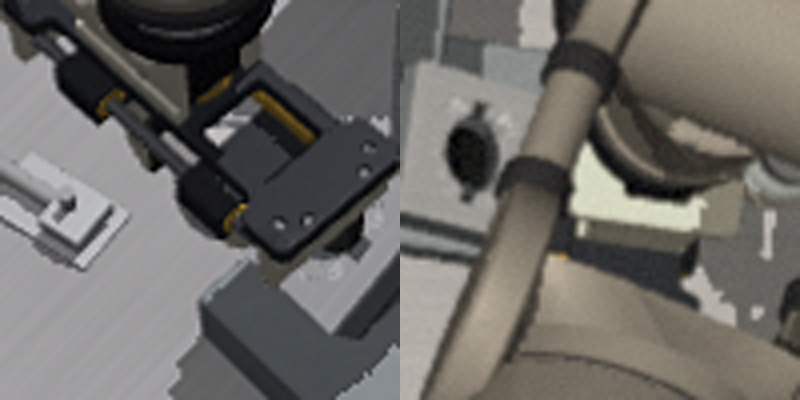

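```bash
python3 -m jog '[{"fingers":1,"x":0.3,"y":0.8,"z":1,"spin":0.6},{"fingers":1,"x":0.7,"y":1.35,"z":2.1,"spin":0.6},{"fingers":1,"x":0.7,"y":1.4,"z":2.1,"spin":0.6},{"fingers":1,"x":0.7,"y":1.4,"z":2.1,"spin":0.6}]' 15
python3 go.py .5999 -.1355 .3623 -7.1
python3 - <<'E'
from tiltpred import *
from fit import sockR
s=cam("scene");t=cam("top");S=robot.observe();P=S['tool_pos']-[0,0,.20]
def cr(c,P):
    u,v=proj(c,P)[0].astype(int)
    return (u-50,v-50),cv2.resize(c["color"][v-50:v+50,u-50:u+50],(600,600),interpolation=cv2.INTER_CUBIC)
o1,a=cr(s,P);print(o1)
save("pics/pre2.png",a)
for th in(25,30,35):
  for n,z,r in(("flT",.032,.03),("flB",.026,.03),("foot",0,.017)):
    o,up=outline(S,th,s,z,r); o=(o-o1)*6; print(th,n,"l",o[:,0].min().round(),"r",o[:,0].max().round(),"bot",o[:,1].max().round(),"at",o[o[:,1].argmax(),0].round())
E
```

```text
time: 6.68
tool_pos: [0.5989, -0.1371, 0.3625]
tool_rot: [-2.919, 1.57, -3.039]
contact_force: [0.0, 0.6, -1.6]
opening: 0.05
t 6.67 pos [ 0.5989 -0.1371  0.3625] head -6.9 tilt [-0.001 -0.    -1.   ] F [ 0.   0.6 -1.6] open 0.05 q [-0.35  0.54  1.33 -0.    1.28 -0.23]
move cm [0.02 0.17 0.08] spin 0.2
(np.int64(255), np.int64(241))
25 flT l 243.0 r 418.0 bot 346.0 at 324.0
25 flB l 249.0 r 423.0 bot 349.0 at 330.0
25 foot l 313.0 r 409.0 bot 324.0 at 358.0
30 flT l 250.0 r 421.0 bot 341.0 at 331.0
30 flB l 257.0 r 427.0 bot 343.0 at 338.0
30 foot l 324.0 r 418.0 bot 313.0 at 369.0
35 flT l 257.0 r 424.0 bot 336.0 at 338.0
35 flB l 265.0 r 431.0 bot 337.0 at 346.0
35 foot l 334.0 r 427.0 bot 301.0 at 380.0
```

View pics/pre2.png

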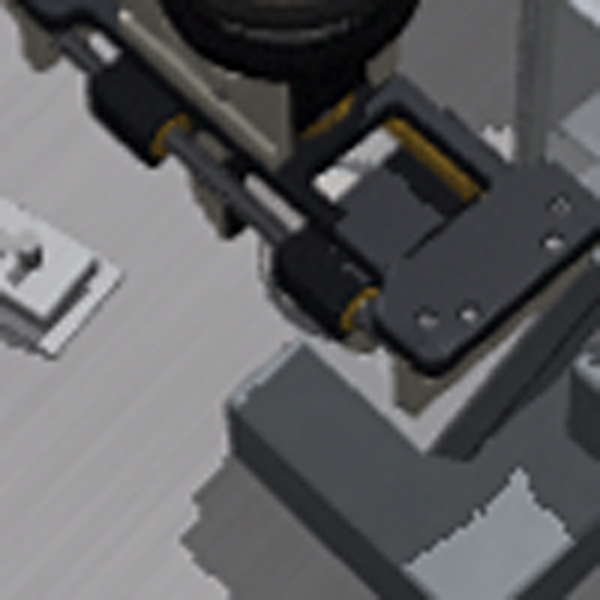

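The grey flange shows with its left edge at (260,265) and bottom at about (330,337), consistent with a 30–33° tilt. I go in along the socket axis while watching the force.

```bash
python3 -m jog '[{"fingers":1,"x":0.6,"y":0.45,"z":0.1,"spin":0.2},{"fingers":1,"x":1.3,"y":0.85,"z":0.1,"spin":0.2},{"fingers":1,"x":2.15,"y":1.35,"z":0.1,"spin":0.2},{"fingers":1,"x":2.15,"y":1.35,"z":0.1,"spin":0.2}]' 15
python3 go.py .6021 -.1182 .3321 -7.1
python3 -m jog '[{"fingers":1,"x":0.35,"y":0.2,"z":0,"spin":0},{"fingers":1,"x":0.7,"y":0.4,"z":0,"spin":0},{"fingers":1,"x":0.7,"y":0.4,"z":0,"spin":0}]'
python3 go.py .6026 -.1142 .3252 -7.1
```

```text
time: 7.28
tool_pos: [0.6014, -0.1229, 0.3401]
tool_rot: [2.96, 1.569, 2.837]
contact_force: [-0.5, 0.4, -0.8]
opening: 0.05
t 7.28 pos [ 0.6014 -0.1229  0.3401] head -7.0 tilt [-0.002  0.001 -1.   ] F [-0.5  0.4 -0.8] open 0.05 q [-0.33  0.56  1.36 -0.    1.23 -0.2 ]
move cm [0.8  0.47 0.01] spin 0.1
time: 7.65
tool_pos: [0.6021, -0.1194, 0.3339]
tool_rot: [3.093, 1.57, 2.97]
contact_force: [0.5, -1.1, -2.6]
opening: 0.0498
t 7.65 pos [ 0.6021 -0.1194  0.3339] head -7.1 tilt [-0.  0. -1.] F [ 0.5 -1.1 -2.6] open 0.0498 q [-0.32  0.56  1.37 -0.    1.21 -0.2 ]
move cm [ 0.87  0.52 -0.01] spin 0.0
```

```bash
python3 -m jog '[{"fingers":1,"x":0.2,"y":0.12,"z":0,"spin":0},{"fingers":1,"x":0.4,"y":0.23,"z":0,"spin":0},{"fingers":1,"x":0.4,"y":0.23,"z":0,"spin":0}]'
python3 -m jog '[{"fingers":1,"x":0.2,"y":0.12,"z":0,"spin":0},{"fingers":1,"x":0.4,"y":0.23,"z":0,"spin":0},{"fingers":1,"x":0.4,"y":0.23,"z":0,"spin":0}]'
python3 go.py .6026 -.1142 .3252 -7.1
```

```text
time: 8.02
tool_pos: [0.6023, -0.1172, 0.33]
tool_rot: [-2.995, 1.57, -3.118]
contact_force: [1.4, 0.6, -2.2]
opening: 0.0498
time: 8.4
tool_pos: [0.6026, -0.1149, 0.3259]
tool_rot: [-3.118, 1.57, 3.041]
contact_force: [-0.2, 0.4, -2.2]
opening: 0.05
t 8.4 pos [ 0.6026 -0.1149  0.3259] head -7.1 tilt [-0.  0. -1.] F [-0.2  0.4 -2.2] open 0.05 q [-0.31  0.57  1.38 -0.    1.19 -0.19]
move cm [ 0.07  0.07 -0.01] spin 0.0
```

No contact at 7 mm deep, so the foot is in the bore. Continue against the spring with a firmer grip.

```bash
python3 -m jog '[{"fingers":1,"x":0.2,"y":0.12,"z":0,"spin":0},{"fingers":1,"x":0.4,"y":0.23,"z":0,"spin":0},{"fingers":1,"x":0.4,"y":0.23,"z":0,"spin":0}]'
python3 -m jog '[{"fingers":1,"x":0.2,"y":0.12,"z":0,"spin":0},{"fingers":1,"x":0.4,"y":0.23,"z":0,"spin":0},{"fingers":1,"x":0.4,"y":0.23,"z":0,"spin":0}]' 25
python3 -m jog '[{"fingers":1,"x":0.2,"y":0.12,"z":0,"spin":0},{"fingers":1,"x":0.4,"y":0.23,"z":0,"spin":0},{"fingers":1,"x":0.4,"y":0.23,"z":0,"spin":0}]' 25
python3 go.py .6039 -.1040 .3081 -7.1
```

```text
time: 8.78
tool_pos: [0.6029, -0.1128, 0.3222]
tool_rot: [-1.442, 1.57, -1.565]
contact_force: [-0.4, -2.3, -0.9]
opening: 0.0499
time: 9.15
tool_pos: [0.6032, -0.1106, 0.3183]
tool_rot: [-1.272, 1.57, -1.396]
contact_force: [-1.6, -4.4, 1.0]
opening: 0.0499
time: 9.52
tool_pos: [0.6035, -0.1085, 0.3145]
tool_rot: [-1.141, 1.57, -1.265]
contact_force: [-2.5, -5.2, 2.5]
opening: 0.0496
t 9.53 pos [ 0.6035 -0.1085  0.3145] head -7.1 tilt [ 0.    -0.001 -1.   ] F [-2.5 -5.2  2.5] open 0.0496 q [-0.3   0.58  1.39 -0.    1.17 -0.18]
move cm [ 0.64  0.46 -0.01] spin 0.0
```

```bash
python3 -m jog '[{"fingers":1,"x":0.2,"y":0.08,"z":0,"spin":0},{"fingers":1,"x":0.4,"y":0.18,"z":0,"spin":0},{"fingers":1,"x":0.55,"y":0.25,"z":0,"spin":0},{"fingers":1,"x":0.55,"y":0.25,"z":0,"spin":0}]' 35
python3 go.py .6039 -.1040 .3081 -7.1
python3 - <<'E'
from h import *
s=cam("scene");t=cam("top");P=robot.observe()['tool_pos']-[0,0,.18]
def cr(c,P):
    u,v=proj(c,P)[0].astype(int)
    return cv2.resize(c["color"][v-50:v+50,u-50:u+50],(400,400),interpolation=cv2.INTER_CUBIC)
save("pics/ins.png",np.hstack([cr(s,P),cr(t,P)]))
E
```

```text
time: 10.02
tool_pos: [0.6037, -0.1064, 0.3101]
tool_rot: [-0.968, 1.569, -1.092]
contact_force: [-4.3, -6.9, 7.0]
opening: 0.0493
t 10.03 pos [ 0.6037 -0.1064  0.3101] head -7.1 tilt [ 0.001 -0.002 -1.   ] F [-4.3 -6.9  7. ] open 0.0493 q [-0.3   0.58  1.4  -0.    1.16 -0.17]
move cm [ 0.2   0.24 -0.01] spin 0.0
```

View pics/ins.png

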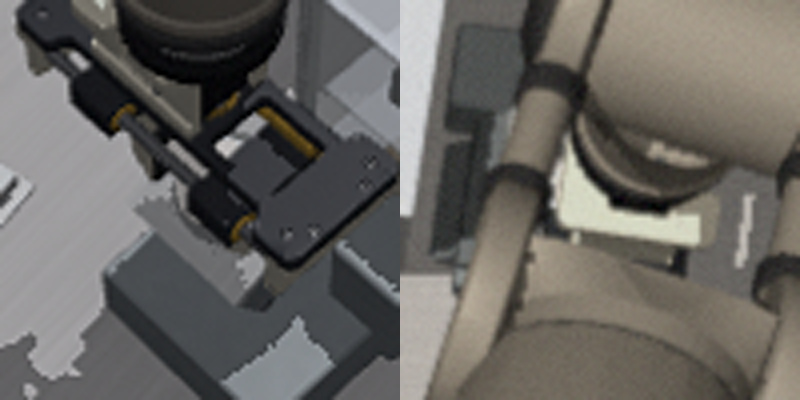

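```bash
python3 -m jog '[{"fingers":1,"x":0.2,"y":0.05,"z":0,"spin":0},{"fingers":1,"x":0.2,"y":0.05,"z":0,"spin":0},{"fingers":1,"x":0.2,"y":0.05,"z":0,"spin":0}]' 35
python3 go.py .6039 -.1040 .3081 -7.1
```

```text
time: 10.5
tool_pos: [0.6037, -0.1065, 0.3091]
tool_rot: [-0.901, 1.567, -1.025]
contact_force: [-6.8, -9.2, 12.7]
opening: 0.0496
t 10.5 pos [ 0.6037 -0.1065  0.3091] head -7.1 tilt [ 0.002 -0.003 -1.   ] F [-6.8 -9.2 12.7] open 0.0496 q [-0.3   0.58  1.4  -0.    1.15 -0.17]
move cm [ 0.1   0.25 -0.01] spin 0.0
```

The force rises stiffly with depth at about 26 mm, so the flange is on the face and the cartridge is home. Now I start the clockwise twist with this grip, still pressing. I keep it to about 22° so the up-slope finger clears the face.

```bash
python3 -m jog '[{"fingers":1,"x":0,"y":0,"z":0,"spin":5},{"fingers":1,"x":0,"y":0,"z":0,"spin":10},{"fingers":1,"x":0,"y":0,"z":0,"spin":14},{"fingers":1,"x":0,"y":0,"z":0,"spin":14}]' 35
python3 go.py .6039 -.1040 .3081 -7.1
python3 -m jog '[{"fingers":1,"x":0,"y":0,"z":0,"spin":5},{"fingers":1,"x":0,"y":0,"z":0,"spin":10},{"fingers":1,"x":0,"y":0,"z":0,"spin":10}]' 35
python3 go.py .6039 -.1040 .3081 -7.1
```

```text
time: 11.0
tool_pos: [0.6022, -0.1064, 0.309]
tool_rot: [-2.169, 1.566, -2.537]
contact_force: [-14.2, -9.6, 19.1]
opening: 0.0504
t 11.0 pos [ 0.6022 -0.1064  0.309 ] head -21.1 tilt [-0.004 -0.003 -1.   ] F [-14.2  -9.6  19.1] open 0.0504 q [-0.3   0.58  1.4  -0.    1.16  0.07]
move cm [0.09 0.28 0.07] spin -14.0
time: 11.38
tool_pos: [0.6016, -0.1058, 0.3087]
tool_rot: [-2.388, 1.563, -2.93]
contact_force: [-18.3, -6.6, 21.2]
opening: 0.0508
t 11.38 pos [ 0.6016 -0.1058  0.3087] head -31.1 tilt [-0.007 -0.002 -1.   ] F [-18.3  -6.6  21.2] open 0.0508 q [-0.3   0.58  1.41 -0.    1.16  0.24]
move cm [0.06 0.28 0.1 ] spin -24.0
```

```bash
python3 -m jog '[{"fingers":0.3,"x":-0.3,"y":0,"z":0,"spin":0},{"fingers":0.3,"x":-0.4,"y":0,"z":0,"spin":0},{"fingers":0.3,"x":-0.5,"y":0,"z":0,"spin":0}]' 20
python3 -m jog '[{"fingers":0.3,"x":-2,"y":0,"z":0,"spin":0},{"fingers":0.3,"x":-5,"y":0,"z":0,"spin":0},{"fingers":0.3,"x":-10,"y":-4,"z":0,"spin":0},{"fingers":0.3,"x":-11,"y":-10,"z":0,"spin":0}]' 20
python3 go.py .6039 -.1040 .3081 -7.1
python3 - <<'E'
from h import *
s=cam("scene");t=cam("top")
save("pics/x_s.png",s["color"]);save("pics/x_t.png",t["color"])
def cr(c,P):
    u,v=proj(c,P)[0].astype(int);print(u,v)
    return cv2.resize(c["color"][v-33:v+33,u-33:u+33],(400,400),interpolation=cv2.INTER_CUBIC)
P=[.604,-.1,.14]
save("pics/tw1.png",np.hstack([cr(s,P),cr(t,P)]))
E
```

```text
time: 11.75
tool_pos: [0.6042, -0.105, 0.3118]
tool_rot: [0.644, 1.57, 0.102]
contact_force: [0.7, -1.8, 2.2]
opening: 0.064
time: 12.25
tool_pos: [0.5528, -0.1901, 0.4245]
tool_rot: [0.327, 1.566, -0.211]
contact_force: [0.6, -0.6, -0.8]
opening: 0.0643
t 12.25 pos [ 0.5528 -0.1901  0.4245] head -30.9 tilt [ 0.005 -0.001 -1.   ] F [ 0.6 -0.6 -0.8] open 0.0643 q [-0.46  0.44  1.32  0.    1.38  0.08]
move cm [11.66  9.99 -0.09] spin -23.8
319 285
363 193
```

View pics/tw1.png

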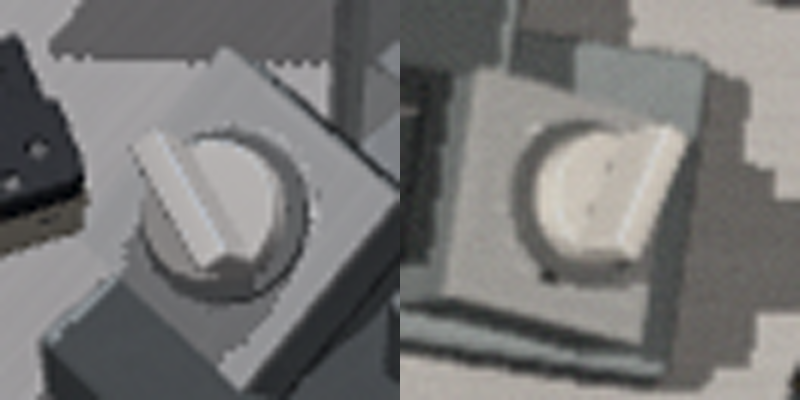

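The picture shows the cartridge seated in the socket, its lugs under the lip, and its wing turned roughly 20° clockwise (top crop from (660,135) to (620,250)). Now I re-grip the wing across its faces and finish the turn.

```bash
python3 -m jog '[{"fingers":0.6,"x":0,"y":2,"z":0,"spin":-10},{"fingers":0.6,"x":0,"y":4,"z":0,"spin":-20},{"fingers":0.6,"x":0,"y":6,"z":0,"spin":-30},{"fingers":0.6,"x":0,"y":8,"z":0,"spin":-40},{"fingers":0.6,"x":0,"y":9.2,"z":0,"spin":-50}]' 10
python3 go.py .603 -.1107 .40 67
python3 -m jog '[{"fingers":0.6,"x":0,"y":0,"z":0,"spin":-10},{"fingers":0.6,"x":0,"y":0,"z":0,"spin":-20},{"fingers":0.6,"x":0,"y":0,"z":0,"spin":-30},{"fingers":0.6,"x":1,"y":0,"z":0,"spin":-40},{"fingers":0.6,"x":2,"y":0,"z":0,"spin":-48}]' 10
python3 go.py .603 -.1107 .337 67
```

```text
time: 12.98
tool_pos: [0.6004, -0.1101, 0.4206]
tool_rot: [1.938, 1.568, 2.275]
contact_force: [0.2, -0.5, 0.2]
opening: 0.0368
t 12.97 pos [ 0.6004 -0.1101  0.4206] head 19.3 tilt [-0.002  0.002 -1.   ] F [ 0.2 -0.5  0.2] open 0.0368 q [-0.31  0.49  1.24  0.    1.41 -0.64]
move cm [ 2.06 -0.15  0.23] spin -47.7
time: 13.6
tool_pos: [0.6, -0.111, 0.4005]
tool_rot: [1.08, 1.569, 2.254]
contact_force: [0.1, 1.3, 0.1]
opening: 0.0367
t 13.6 pos [ 0.6    -0.111   0.4005] head 67.2 tilt [-0.001  0.002 -1.   ] F [0.1 1.3 0.1] open 0.0367 q [-0.31  0.5   1.28  0.    1.36 -1.48]
move cm [ 6.34 -0.28  0.13] spin 0.2
```

```bash
python3 -m jog '[{"fingers":0.6,"x":2,"y":-0.2,"z":0.1,"spin":0},{"fingers":0.6,"x":4,"y":-0.3,"z":0.1,"spin":0},{"fingers":0.6,"x":6.2,"y":-0.3,"z":0.1,"spin":0},{"fingers":0.6,"x":6.2,"y":-0.3,"z":0.1,"spin":0}]' 8
python3 go.py .603 -.1107 .337 67
python3 -m jog '[{"fingers":0.9,"x":0,"y":0,"z":0,"spin":0},{"fingers":0.9,"x":0,"y":0,"z":0,"spin":0},{"fingers":0.9,"x":0,"y":0,"z":0,"spin":0}]' 8
python3 go.py .603 -.1107 .337 67
```

```text
time: 14.1
tool_pos: [0.6027, -0.1113, 0.3372]
tool_rot: [1.526, 1.565, 2.694]
contact_force: [0.6, 1.0, 0.3]
opening: 0.0366
t 14.1 pos [ 0.6027 -0.1113  0.3372] head 66.9 tilt [-0.005  0.002 -1.   ] F [0.6 1.  0.3] open 0.0366 q [-0.31  0.56  1.36  0.    1.22 -1.48]
move cm [ 0.02 -0.01  0.07] spin -0.1
time: 14.48
tool_pos: [0.603, -0.1122, 0.3405]
tool_rot: [-1.476, 1.569, -0.308]
contact_force: [-0.1, 0.6, 0.3]
opening: 0.0122
t 14.47 pos [ 0.603  -0.1122  0.3405] head 66.9 tilt [ 0.001 -0.    -1.   ] F [-0.1  0.6  0.3] open 0.0122 q [-0.31  0.56  1.36  0.    1.22 -1.48]
move cm [0.35 0.06 0.14] spin -0.1
```

```bash
python3 -m jog '[{"fingers":0.6,"x":0,"y":0,"z":0,"spin":0},{"fingers":0.6,"x":0.3,"y":0,"z":0,"spin":0},{"fingers":0.6,"x":0.6,"y":0,"z":0,"spin":0},{"fingers":0.6,"x":0.6,"y":0,"z":0,"spin":0}]' 10
python3 go.py .603 -.1107 .334 67
python3 -m jog '[{"fingers":1,"x":0,"y":0,"z":0,"spin":0},{"fingers":1,"x":0,"y":0,"z":0,"spin":0},{"fingers":1,"x":0,"y":0,"z":0,"spin":0},{"fingers":1,"x":0,"y":0,"z":0,"spin":0}]' 10
python3 go.py .603 -.1107 .334 67
```

```text
time: 14.98
tool_pos: [0.6028, -0.1122, 0.3332]
tool_rot: [1.768, 1.57, 2.936]
contact_force: [-0.3, -0.6, -0.5]
opening: 0.0363
t 14.97 pos [ 0.6028 -0.1122  0.3332] head 66.9 tilt [-0.001  0.    -1.   ] F [-0.3 -0.6 -0.5] open 0.0363 q [-0.31  0.56  1.37 -0.    1.21 -1.48]
move cm [-0.08  0.04  0.15] spin -0.1
time: 15.48
tool_pos: [0.603, -0.112, 0.3338]
tool_rot: [-0.341, 1.57, 0.827]
contact_force: [0.7, 2.3, -1.0]
opening: 0.0159
t 15.47 pos [ 0.603  -0.112   0.3338] head 66.9 tilt [ 0.  0. -1.] F [ 0.7  2.3 -1. ] open 0.0159 q [-0.31  0.56  1.37  0.    1.21 -1.48]
move cm [-0.02  0.05  0.12] spin -0.1
```

```bash
python3 -m jog '[{"fingers":1,"x":0,"y":0,"z":0,"spin":8},{"fingers":1,"x":0,"y":0,"z":0,"spin":16},{"fingers":1,"x":0,"y":0,"z":0,"spin":24},{"fingers":1,"x":0,"y":0,"z":0,"spin":32},{"fingers":1,"x":0,"y":0,"z":0,"spin":32}]' 10
python3 go.py .603 -.1107 .334 -7
python3 -m jog '[{"fingers":1,"x":0,"y":0,"z":0,"spin":8},{"fingers":1,"x":0,"y":0,"z":0,"spin":16},{"fingers":1,"x":0,"y":0,"z":0,"spin":24},{"fingers":1,"x":0,"y":0,"z":0,"spin":32},{"fingers":1,"x":0,"y":0,"z":0,"spin":32}]' 10
python3 go.py .603 -.1107 .334 -7
```

```text
time: 16.1
tool_pos: [0.603, -0.1126, 0.3346]
tool_rot: [-1.309, 1.569, -0.698]
contact_force: [-0.2, -0.3, 4.6]
opening: 0.014
t 16.1 pos [ 0.603  -0.1126  0.3346] head 35.0 tilt [ 0.002 -0.001 -1.   ] F [-0.2 -0.3  4.6] open 0.014 q [-0.31  0.56  1.37 -0.    1.21 -0.92]
move cm [0.06 0.16 0.11] spin 42.0
time: 16.73
tool_pos: [0.6029, -0.1127, 0.3342]
tool_rot: [-1.07, 1.569, -1.016]
contact_force: [-1.1, -3.4, 3.9]
opening: 0.0119
t 16.73 pos [ 0.6029 -0.1127  0.3342] head 3.1 tilt [ 0.001 -0.001 -1.   ] F [-1.1 -3.4  3.9] open 0.0119 q [-0.31  0.56  1.37 -0.    1.21 -0.36]
move cm [0.02 0.2  0.02] spin 10.1
```

The opening narrows 15.9 → 14.0 → 11.9 mm, as it should when the wing comes up square. Finish the turn, release, rise and look.

```bash
python3 -m jog '[{"fingers":1,"x":0,"y":0,"z":0,"spin":6},{"fingers":1,"x":0,"y":0,"z":0,"spin":11},{"fingers":1,"x":0,"y":0,"z":0,"spin":11}]' 12
python3 go.py .603 -.1107 .334 -7
python3 -m jog '[{"fingers":0.6,"x":0,"y":0,"z":0,"spin":0},{"fingers":0.6,"x":0,"y":0,"z":0,"spin":0},{"fingers":0.6,"x":-3,"y":0,"z":0,"spin":0},{"fingers":0.6,"x":-8,"y":0,"z":0,"spin":0},{"fingers":0.6,"x":-12,"y":-5,"z":-2,"spin":0}]' 12
python3 -m jog '[{"fingers":0.6,"x":0,"y":-3,"z":-5,"spin":0},{"fingers":0.6,"x":0,"y":-4,"z":-10,"spin":0},{"fingers":0.6,"x":0,"y":-4,"z":-15,"spin":0}]' 12
python3 go.py .4 0 .40 -7
python3 - <<'E'
from h import *
s=cam("scene");t=cam("top")
def cr(c,P,h=33):
    u,v=proj(c,P)[0].astype(int);print(u,v)
    return cv2.resize(c["color"][v-h:v+h,u-h:u+h],(400,400),interpolation=cv2.INTER_CUBIC)
P=[.604,-.1,.14]
save("pics/tw2.png",np.hstack([cr(s,P),cr(t,P)]))
save("pics/s2.png",s["color"]);save("pics/t2.png",t["color"])
E
```

```text
time: 17.1
tool_pos: [0.6029, -0.1125, 0.3339]
tool_rot: [-1.386, 1.57, -1.523]
contact_force: [0.7, -2.9, 4.0]
opening: 0.0115
t 17.1 pos [ 0.6029 -0.1125  0.3339] head -7.8 tilt [ 0.    -0.001 -1.   ] F [ 0.7 -2.9  4. ] open 0.0115 q [-0.31  0.56  1.37 -0.    1.21 -0.17]
move cm [-0.01  0.18 -0.01] spin -0.8
time: 17.73
tool_pos: [0.5787, -0.1539, 0.4525]
tool_rot: [0.449, 1.569, 0.314]
contact_force: [0.7, -1.6, 0.3]
opening: 0.0368
time: 18.1
tool_pos: [0.4221, -0.1745, 0.4506]
tool_rot: [2.686, 1.571, 2.546]
contact_force: [0.9, 0.3, 0.6]
opening: 0.0368
t 18.1 pos [ 0.4221 -0.1745  0.4506] head -8.1 tilt [-0.  0. -1.] F [0.9 0.3 0.6] open 0.0368 q [-0.56  0.18  1.62  0.    1.35 -0.42]
move cm [ 5.06 16.97 -4.63] spin -1.1
319 285
363 193
```

View pics/tw2.png

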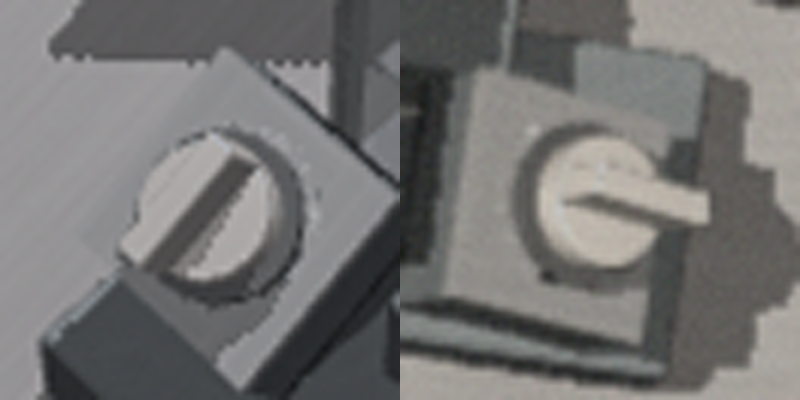

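The wing now points up the slope ((245,155)→(140,262) in the scene crop, (570,195)→(705,205) in the top crop): locked and released. Next the door, pushed with closed fingers on its outer face.

```bash
python3 -m jog '[{"fingers":1,"x":-2,"y":6,"z":-0.5,"spin":0},{"fingers":1,"x":-2,"y":12,"z":-1,"spin":0},{"fingers":1,"x":-2,"y":18,"z":-1.5,"spin":0},{"fingers":1,"x":-2,"y":24,"z":-1.7,"spin":0},{"fingers":1,"x":-2,"y":30,"z":-1.8,"spin":0}]' 12
python3 go.py .45 .148 .328 -7
python3 - <<'E'
import numpy as np
H=np.array([.602,.190]);c=np.radians(-97.1)
for a in np.degrees([.85])[0]*np.array([1,.8,.6,.4,.2,0,-.04]):
    th=c-np.radians(a);u=np.array([np.cos(th),np.sin(th)]);n=np.array([u[1],-u[0]])
    print(round(a,1),(H+.15*u+.02*n).round(3),(H+.15*u+.05*n).round(3))
E
```

```text
time: 18.82
tool_pos: [0.4484, 0.1277, 0.4711]
tool_rot: [0.477, 1.57, 0.338]
contact_force: [0.9, 0.8, 0.8]
opening: 0.0004
t 18.82 pos [0.4484 0.1277 0.4711] head -8.0 tilt [ 0.001  0.    -1.   ] F [0.9 0.8 0.8] open 0.0004 q [0.11 0.19 1.55 0.   1.4  0.25]
move cm [14.31  2.02 -0.13] spin -1.0
48.7 [0.467 0.122] [0.45  0.147]
39.0 [0.48 0.1 ] [0.459 0.122]
29.2 [0.497 0.081] [0.473 0.099]
19.5 [0.517 0.065] [0.49  0.078]
9.7 [0.539 0.052] [0.511 0.061]
0.0 [0.564 0.044] [0.534 0.047]
-1.9 [0.569 0.042] [0.539 0.045]
```

```bash
python3 -m jog '[{"fingers":1,"x":4,"y":2,"z":-0.2,"spin":-1},{"fingers":1,"x":9,"y":2,"z":-0.2,"spin":-1},{"fingers":1,"x":14.3,"y":2,"z":-0.2,"spin":-1},{"fingers":1,"x":14.3,"y":2,"z":-0.2,"spin":-1}]' 12
python3 go.py .467 .122 .328 -7
python3 -m jog '[{"fingers":1,"x":0,"y":-1.2,"z":1,"spin":0},{"fingers":1,"x":0,"y":-2.3,"z":2,"spin":0},{"fingers":1,"x":0,"y":-3.3,"z":2.8,"spin":0},{"fingers":1,"x":0,"y":-4.3,"z":3.6,"spin":0}]' 12
python3 go.py .497 .081 .328 -7
```

```text
time: 19.32
tool_pos: [0.4482, 0.1457, 0.325]
tool_rot: [-2.883, 1.562, -3.005]
contact_force: [1.0, -1.1, 0.6]
opening: 0.0005
t 19.32 pos [0.4482 0.1457 0.325 ] head -7.0 tilt [-0.008 -0.001 -1.   ] F [ 1.  -1.1  0.6] open 0.0005 q [0.15 0.33 1.78 0.   1.04 0.27]
move cm [-0.31 -2.12  2.15] spin -0.0
time: 19.82
tool_pos: [0.4801, 0.0972, 0.3287]
tool_rot: [0.143, 1.569, 0.019]
contact_force: [-1.0, 0.3, 0.1]
opening: 0.0006
t 19.82 pos [0.4801 0.0972 0.3287] head -7.1 tilt [ 0.001  0.    -1.   ] F [-1.   0.3  0.1] open 0.0006 q [ 0.04  0.36  1.73 -0.    1.05  0.17]
move cm [ 0.07 -1.4   1.88] spin -0.1
```

```bash
python3 -m jog '[{"fingers":1,"x":0,"y":-1.35,"z":1.9,"spin":0},{"fingers":1,"x":0,"y":-2.6,"z":4.1,"spin":0},{"fingers":1,"x":0,"y":-3.2,"z":5.4,"spin":0},{"fingers":1,"x":0,"y":-3.6,"z":6.5,"spin":0}]' 12
python3 -m jog '[{"fingers":1,"x":0,"y":-0.2,"z":1,"spin":0},{"fingers":1,"x":0,"y":-0.4,"z":1.8,"spin":0},{"fingers":1,"x":0,"y":-0.5,"z":2.5,"spin":0},{"fingers":1,"x":0,"y":-0.5,"z":2.5,"spin":0}]' 12
python3 go.py .569 .042 .328 -7
python3 - <<'E'
from h import *
s=cam("scene");t=cam("top")
save("pics/door1.png",np.hstack([cv2.resize(s["color"][130:360,250:500],(400,368)),cv2.resize(t["color"][80:310,170:420],(400,368))]))
E
```

```text
time: 20.32
tool_pos: [0.5402, 0.0539, 0.3278]
tool_rot: [-2.997, 1.57, -3.121]
contact_force: [-0.5, 1.4, -0.1]
opening: 0.0005
time: 20.82
tool_pos: [0.5625, 0.047, 0.3278]
tool_rot: [3.135, 1.565, 3.012]
contact_force: [-9.5, 1.9, 5.1]
opening: 0.0001
t 20.82 pos [0.5625 0.047  0.3278] head -7.0 tilt [-0.006  0.001 -1.   ] F [-9.5  1.9  5.1] open 0.0001 q [-0.05  0.48  1.52  0.    1.14  0.07]
move cm [-0.02 -0.42  0.71] spin -0.0
```

View pics/door1.png

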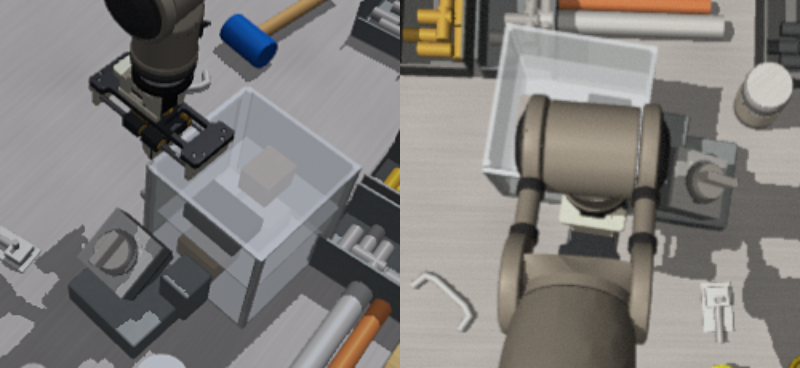

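The door appears shut, with 9.5 N of reaction from the stop. One more small push, then retreat and check.

```bash
python3 -m jog '[{"fingers":1,"x":0,"y":0,"z":0.3,"spin":0},{"fingers":1,"x":0,"y":0,"z":0.3,"spin":0}]' 12
python3 -m jog '[{"fingers":1,"x":0,"y":0,"z":-1,"spin":0},{"fingers":1,"x":0,"y":0,"z":-3,"spin":0},{"fingers":1,"x":-3,"y":0,"z":-8,"spin":0},{"fingers":1,"x":-8,"y":3,"z":-12,"spin":0},{"fingers":1,"x":-12,"y":8,"z":-16,"spin":0}]' 12
python3 -m jog '[{"fingers":1,"x":-1,"y":5,"z":-2,"spin":0},{"fingers":1,"x":-1,"y":9,"z":-3,"spin":0},{"fingers":1,"x":-1,"y":9,"z":-3,"spin":0}]' 12
python3 go.py .569 .042 .328 -7
python3 - <<'E'
from h import *
s=cam("scene");t=cam("top")
save("pics/fin.png",np.hstack([cv2.resize(s["color"][130:360,250:500],(400,368)),cv2.resize(t["color"][80:310,170:420],(400,368))]))
for n,c in(("s",s),("t",t)):
    for k in["jar","can","funnel","mallet","latch","pull","door"]: print(n,k,[np.round(r["xy"]) for r in robot.look_for(k,c)][:2])
E
```

```text
time: 21.18
tool_pos: [0.5636, 0.047, 0.3279]
tool_rot: [-3.097, 1.559, 3.064]
contact_force: [-20.9, 2.0, 11.8]
opening: 0.0006
time: 21.8
tool_pos: [0.4261, 0.1309, 0.4383]
tool_rot: [0.159, 1.568, 0.034]
contact_force: [1.1, 0.3, -0.5]
opening: 0.0007
time: 22.18
tool_pos: [0.4078, 0.2256, 0.4468]
tool_rot: [0.595, 1.569, 0.476]
contact_force: [-0.0, -1.0, -1.3]
opening: 0.0004
t 22.18 pos [0.4078 0.2256 0.4468] head -6.8 tilt [ 0.001  0.001 -1.   ] F [-0.  -1.  -1.3] open 0.0004 q [0.34 0.2  1.6  0.   1.34 0.46]
move cm [ 11.89 -16.32  18.18] spin 0.2
s jar [array([274., 375.]), array([360., 181.])]
s can [array([346., 379.])]
s funnel [array([203., 396.])]
s mallet [array([412., 150.])]
s latch [array([254., 287.])]
s pull [array([363., 182.])]
s door [array([376., 205.])]
t jar [array([432., 196.])]
t can [array([396., 139.])]
t funnel [array([475., 237.])]
t mallet [array([ 87., 230.])]
t latch [array([368., 272.])]
t pull [array([210., 275.])]
t door [array([273., 200.])]
```

View pics/fin.png

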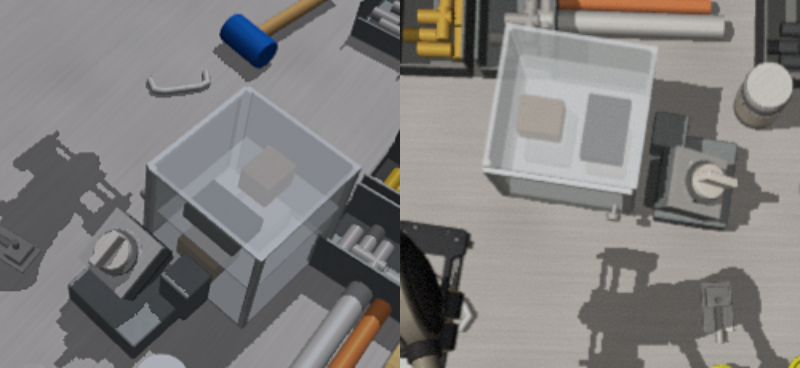

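The door sits flush with the cabinet front (knob at (612,213) in the right crop), the wing points up the slope, and the arm is clear. Handing in.

```bash
python3 -c "
from cell import robot
print(robot.observe()['time'],robot.observe()['contact_force']);print(robot.hand_in())"
```

```text
22.975 [-0.08242963  0.32476372  0.15611263]
the job is handed in; nothing more can be done
None
```

The white cartridge is in its socket and locked, the door is shut, and I handed the job in at 23 s. No verdict came back.

- **Insertion:** The moves only allow the tool to point straight down, so I gripped the wing by its ends and tilted the cartridge about 30° in the hand by dragging its foot on the shelf. It then went in along the socket axis until the force rose stiffly at about 26 mm deep, with the flange on the face.
- **Twist:** I turned it about 24° while pressing, then gripped the wing across its faces and turned it the rest of the way. The last close-up after release showed the wing pointing up the slope.
- **Door:** I pushed it with closed fingers until the stop pushed back, about 10 N, then about 21 N on a second small push. The final picture shows it flush.
- **Final checks:** The arm was clear of everything. The latch, jar, can and funnel were found within a few pixels of where they started.
- **Disagreements:** In the last top view the arm partly hid the mallet and drawer pull, so their readings there were off. The scene view placed the mallet unchanged and showed the drawer pull lying flat; the drawer pull had no usable scene reading at the start to compare with. The arm never worked near either. The hand also hid most of the insertion from the cameras, so the depth of that step rests on tool position and force, not on a picture.

I viewed 10 pictures.

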